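Cull the bad feeding blocks and make up the pair on the spring scale

ROBOT

A 7-joint arm with a two-finger parallel gripper is mounted at the origin on a cart in front of the work surface, level with it; the furniture and walls round the work are solid. World frame = base frame: x ahead of the robot, y to its left, z up, the work surface at z = 0. Lengths are in m, angles in degrees, forces in N, time in s.
With the tool pointing down it reaches from about 0.425 to 1.025 m from the base axis. Payload 9.4 kg.
Tool frame: the origin (TCP) lies at the very end of the fingers, on their centre line; the grasp point (between the pads) lies 19 mm behind it; z points along the fingers, y is the line along which they close (so a half turn about z gives the same grasp; the last joint's range is limited). The gripper opens to 93 mm and grips with 3 to 60 N. Pads are 15 mm wide; open, the fingers measure 128 mm over their backs; the gripper's body (75 mm by 188 mm) begins 65 mm behind the grasp point.
Start: joints at [-72.519, 34.337, -0.143, 91.639, 0.103, 54.024, -4.572], TCP at [0.27, 0.673, 0.219] pointing down, gripper open.
Joint ranges: [-147.43, 147.43], [-19.82, 112.94], [-74.19, 73.91], [6.32, 146.72], [-59.91, 239.91], [6.04, 106.73], [-150.56, 150.56]. Speed limits (degrees/s): [127.2, 127.2, 172.46, 172.46, 180, 180, 180].

INTERFACE

Orientations are given as a 3x3 rotation matrix whose columns are the frame's x, y, z axes.
In Python, from rig import observe, snapshot, job_done gives the robot as it stands. The module is installed in compiled form; this text tells all that it offers.
- The arm moves only by the shell command python3 -m pendant 'ROWS' [FORCE]. ROWS is JSON, a list of rows, each a list of 5 numbers: the finger opening in cm, from 0 to 9.3, then the shift along the tool's x, y, z in cm, then the turn about the tool's z in degrees. In form: [[grip, tx, ty, tz, twist], ...]. A call has 1 to 20 rows; each row shifts and turns the commanded pose from where the row before left it, along the tool's axes as they then stand; what a row does not reach is not made up. A row lasts 1/10 s, in which the tool goes at most 50 mm and 8.59 degrees, less where a joint would pass 70% of its speed; a pose out of reach is approached as far as the arm can. A call is refused whole if a number of a shift passes 5 or a number of a turn 8.59, either way. A call with a gripper value outside its range is refused whole. The fingers move at their own pace and stop on an object; FORCE is the grip in N (left out, the last holds). Time passes only in rows, so rows that do not move let the fingers close. It gives the time, the measured TCP pose, the force, the opening and the grip force at its end, in the units of the state.
- observe(): the state, without advancing time (a new reading comes with each control period).
- snapshot(name): name is "side" or "top"; returns a dict with "img" (384x512x3 uint8, red, green, blue), "z_map" (384x512 float32, m along the optical axis (not along the pixel's ray), 0 where there is no reading), "fx", "fy", "cx", "cy" (pixels), "dist" ([k1, k2, p1, p2, k3] as OpenCV has them; the pictures are not rectified), "R" (3x3) and "t" (3): a world point X has camera coordinates R X + t. Camera axes: x right, y down, z forward; pixel columns grow to the right and rows downward; lengths in m; the calibration is good to about 2 mm. A picture is of the moment at which its call begins.
- job_done(): hands the job in; it is judged then, once.
The state is a dict: "time_s": time; "qpos": joint angles; "dq": joint speeds; "effort": joint torques, N m; "position": TCP position; "tcp_rot": TCP orientation; "wrist_force": force on the tool from outside, world axes, zero at the start; "ft_torque": the same for the moment, N m; "gripper_width": opening from 0.0 (shut) to 1.0 (fully open); "finger_force": force on a finger pad.
Only numpy, scipy, OpenCV 4.12 (cv2) and the standard library are available. Lean on these libraries where they do the work, as an engineer would, in place of code of your own. Each camera call takes 0.05 s, during which the arm holds its last target. There are 200 camera calls.

TASK

Two of these six wooden feeding blocks are bad: one is too short and one has a corner broken off. Put both bad ones in the white tub, and gently set one whole block from the table on the spring scale's pan in place of the bad one there, so that the pan carries just two whole blocks lying flat and its pointer stands at the bracketed mark. Do not drive the pan down to its stop, leave the other whole blocks where they lie, and do not disturb the bottle, label roll, hygrometer and cup.

Things in the scene. Friction and masses are not known exactly. Their poses are not given: they have to be found in the camera images.
- scale: spring scale fixed to the table: grey base 160x150x24 mm, white gauge plate 50 mm wide, 98 mm high, 88 mm out on its -x side. Origin: centre of the base, on the table, z up. Centred over it a flat rimless steel pan, 150 mm in x, 180 mm in y, its top 85.5 mm up when empty, lower by joint pan. It holds two blocks at y about -40 and +40 mm, lengthwise along x
- pan (a joint): how far the sprung pan has sunk, in m: 0 empty, 13 mm for each whole block, 26 mm with two whole blocks (pointer at the mark); stop at 48 mm. The spring gives 98 N/m
- gauge_mark (a point): the long, bracketed stroke on the front of the gauge plate at which the pan's pointer stands when two whole blocks lie on the pan
- whole_1: whole feeding block: plain light wood bar 110 x 46 x 32 mm, all corners intact, one round pocket (34 mm across, 18 mm deep) in the middle of its top; 130 g. Origin at the centre of its underside; x along its length, y across its 46 mm width, z up. Starts on the pan and stays on it
- short_block: bad block, too short: the same wood, width, height and pocket, but only 72 mm long; 80 g. Starts on the pan. Origin at the centre of its underside, x along its length, y across its 46 mm width, z up
- whole_2: whole feeding block: plain light wood bar 110 x 46 x 32 mm, all corners intact, one round pocket (34 mm across, 18 mm deep) in the middle of its top; 130 g. Origin at the centre of its underside; x along its length, y across its 46 mm width, z up. Starts on the table
- whole_3: whole feeding block: plain light wood bar 110 x 46 x 32 mm, all corners intact, one round pocket (34 mm across, 18 mm deep) in the middle of its top; 130 g. Origin at the centre of its underside; x along its length, y across its 46 mm width, z up. Starts on the table
- whole_4: whole feeding block: plain light wood bar 110 x 46 x 32 mm, all corners intact, one round pocket (34 mm across, 18 mm deep) in the middle of its top; 130 g. Origin at the centre of its underside; x along its length, y across its 46 mm width, z up. Starts on the table
- chipped_block: bad block with a broken corner: like a whole block, 110 x 46 x 32 mm overall, but from x = +18 mm to its +x end the wood reaches only from y = -23 to about -3 mm; 107 g. Starts on the table. Origin at the centre of the underside of the unbroken outline, x along its length, y across its width, z up
- tub: white open tub for rejects, 253 mm (its x) by 363 mm (its y) at the rim and 128 mm high, loose; flat inner floor about 165 by 270 mm, 9 mm above the table, sloping walls. Origin at the centre of its underside
- dropper: brown dropper bottle, bystander, 33 mm across, 102 mm high, origin at the centre of its underside
- label_roll: roll of blank labels lying flat, bystander, 55 mm across, 25 mm high, origin at the centre of its underside
- hygrometer: round hygrometer, bystander, 60 mm across, 19 mm high, origin at the centre of its underside
- food_cup: empty translucent cup, bystander, 89 mm across, 60 mm high, origin at the centre of its underside
There are look-alikes about, which are no part of the job. Leave any yellow look-alike of the chipped_block alone.

How it is judged:
By the outcome, as a careful person would: the job done as asked, in the order asked, and still so for the second after the job is handed in, with the robot touching nothing.
It also fails if it takes over 72 s, if anything falls off the work surface, if the arm or the gripper's body presses on something with over 40 N, if the wrist force passes 120 N, or if a joint passes its speed limit or range.

## Working session

There is one attempt and no reset: what is moved stays moved. The work goes in short steps, Python scripts to look and compute and a shell command to move; the robot and the scene stay as the last step left them, time stands still between calls to the robot, and variables do not carry over. Pictures are saved under pics/ and viewed, at most 10 in all, crops included, and the job is handed in when it is done.

```bash
mkdir -p pics; cat > h.py <<'E'
import numpy as np,cv2
from rig import observe,snapshot
def K(s): return np.array([[s['fx'],0,s['cx']],[0,s['fy'],s['cy']],[0,0,1.]])
def ray(s,uv,z):
    p=cv2.undistortPoints(np.array(uv,float).reshape(-1,1,2),K(s),np.array(s['dist'])).reshape(-1,2)
    R=np.array(s['R']);t=np.array(s['t']);C=-R.T@t
    d=np.c_[p,np.ones(len(p))]@R
    return C+d*((z-C[2])/d[:,2])[:,None]
def cloud(s):
    h,w=s['z_map'].shape
    u,v=np.meshgrid(np.arange(w),np.arange(h))
    p=cv2.undistortPoints(np.stack([u,v],-1).reshape(-1,1,2).astype(float),K(s),np.array(s['dist'])).reshape(-1,2)
    X=np.c_[p,np.ones(len(p))]*s['z_map'].reshape(-1,1)
    return ((X-np.array(s['t']))@np.array(s['R'])).reshape(h,w,3)
def pic(n,name):
    s=snapshot(n); cv2.imwrite('pics/'+name,cv2.resize(s['img'][:,:,::-1],(800,600),interpolation=cv2.INTER_CUBIC)); return s
E
python3 - <<'E'
from h import *
import pickle
for n in('top','side'):
    s=pic(n,n+'0.png'); pickle.dump(s,open(n+'0.pkl','wb')); R=np.array(s['R']);print(n,-R.T@s['t'],R[2])
o=observe();print(o['tcp_rot'],o['position'],o['time_s'],o['wrist_force'])
E
```

```text
top [0.40610117 0.00664516 1.41135326] [ 0.1028361   0.01402753 -0.9945994 ]
side [-0.27128721 -1.09719537  0.68826388] [ 0.54743908  0.73306127 -0.4036479 ]
[[-9.28011627e-01  3.72551030e-01 -3.87857342e-04]
 [ 3.72551209e-01  9.28010698e-01 -1.31977698e-03]
 [-1.31748512e-04 -1.36926511e-03 -9.99999054e-01]] [0.26997357 0.67239491 0.21785713] 0.1 [ 0.10394157  0.10186965 -0.5653448 ]
```

View pics/top0.png

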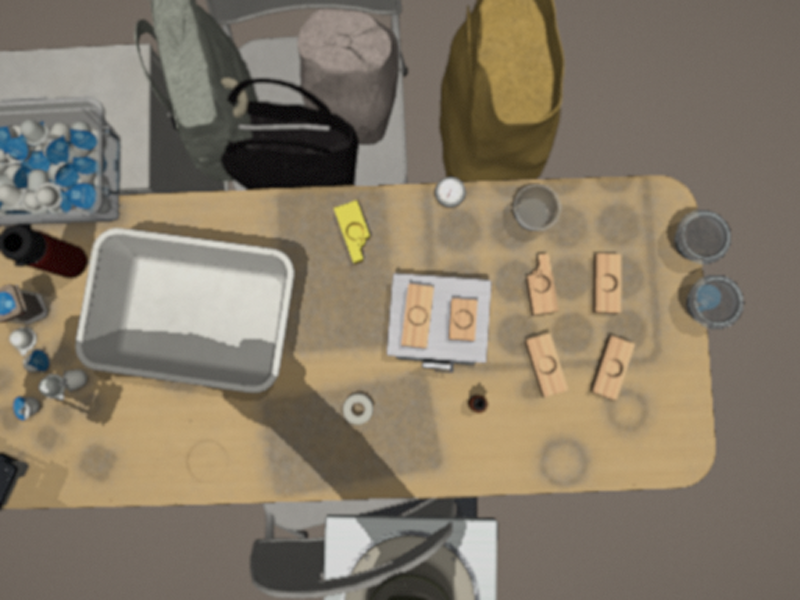

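View pics/side0.png

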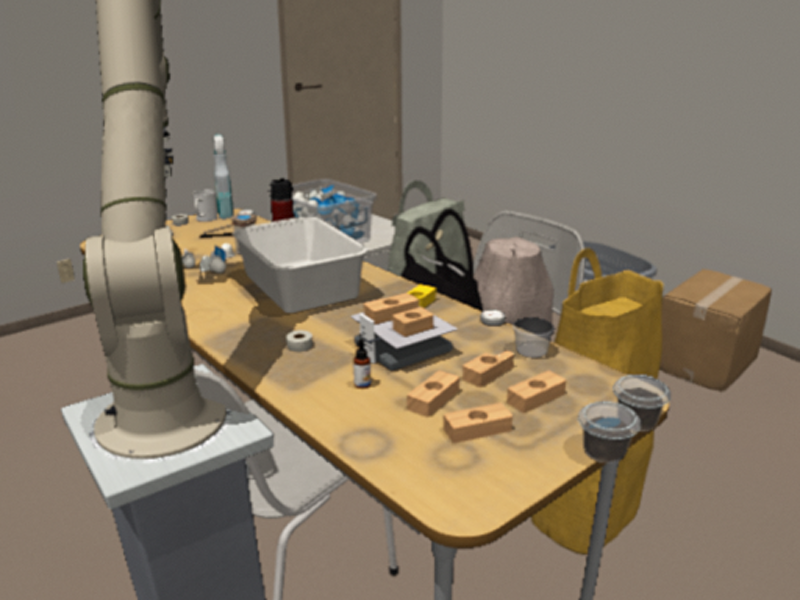

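The top view shows the tub at (187,310), the scale at (440,318) holding whole_1 at (418,315) and the short block at (463,319). The chipped block is at (541,284), with its broken corner at the upper left. The whole blocks are at (608,282), (546,364) and (613,367), and the bottle is at (478,402). The side view agrees.

```bash
python3 - <<'E'
from h import *
import pickle
s=pickle.load(open('top0.pkl','rb'));P=cloud(s);Z=P[...,2]
for nm,(u,v) in dict(w1=(418,300),short=(463,303),pan=(441,340),chip=(541,300),A=(608,300),B=(546,350),C=(613,350),bottle=(478,402),roll=(345,408),hyg=(450,190),tubfloor=(187,310),table=(500,440),tubrim=(290,310)).items():
    print(nm,P[int(v*.64),int(u*.64)].round(4))
def rep(nm,m,z):
    n,l,st,c=cv2.connectedComponentsWithStats(m.astype(np.uint8))
    for i in range(1,n):
        if st[i,4]<150: continue
        k,_=cv2.findContours((l==i).astype(np.uint8),0,2)
        W=ray(s,k[0].reshape(-1,2),z)[:,:2]
        r=cv2.minAreaRect((W*1000).astype(np.float32)); b=cv2.boxPoints(r)
        e=b[1]-b[0],b[2]-b[1]; e=max(e,key=np.linalg.norm)
        print(nm,'c',np.round(r[0],1),'size',np.round(r[1],1),'long ang',round(np.degrees(np.arctan2(e[1],e[0]))%180,1))
hsv=cv2.cvtColor(s['img'],cv2.COLOR_RGB2HSV)
X,Y=P[...,0],P[...,1]
on=(X>.2)&(X<.9)&(Y<.32)&(Y>-.6)
rep('tab',on&(Z>.02)&(Z<.042)&(Y<-.1),.032)
rep('pan',on&(Z>.077)&(Z<.11),.095)
rep('panfull',on&(Z>.05)&(Z<.11),.065)
t=(X>.2)&(X<1)&(Y>.1)&(Y<.9)&(Z>.115)&(Z<.145)
rep('tub',t,.128)
E
```

```text
w1 [ 0.5463 -0.0041  0.0967]
short [ 0.5447 -0.0844  0.0999]
pan [ 0.4793 -0.048   0.0667]
chip [ 0.5573 -0.2343  0.0349]
A [ 0.5602 -0.3608  0.0309]
B [ 0.4644 -0.2427  0.0372]
C [ 0.4668 -0.3676  0.0352]
bottle [ 0.3686 -0.1133  0.0761]
roll [0.3507 0.1274 0.028 ]
hyg [ 0.769  -0.0636  0.0206]
tubfloor [0.5296 0.4375 0.0047]
table [ 2.975e-01 -1.649e-01  1.000e-04]
tubrim [0.5338 0.2396 0.0011]
tab c [ 588.7 -234.3] size [110.8  48.7] long ang 9.4
tab c [ 592.8 -359.2] size [ 44.2 111.9] long ang 179.4
tab c [ 437.5 -245.4] size [110.3  48.7] long ang 17.7
tab c [ 434.4 -367. ] size [ 49.3 111.1] long ang 161.1
pan c [518.7  -4.2] size [ 46. 111.] long ang 174.4
pan c [513.7 -85.1] size [46.9 73.4] long ang 177.0
panfull c [ 726.7 -223.2] size [85.4 86.9] long ang 91.1
panfull c [ 678.9 -530.1] size [ 99.5 100. ] long ang 91.2
panfull c [616.2 282.3] size [95.8 19.7] long ang 78.5
panfull c [507.5 -43.4] size [179.7 172.8] long ang 86.8
panfull c [ 557.6 -550.2] size [97.7 99.4] long ang 91.0
tub c [928.4 415.7] size [163.2  88.4] long ang 13.5
tub c [880.6 674.4] size [ 24.  182.2] long ang 91.6
tub c [840.5 702. ] size [47.2 32.1] long ang 60.3
tub c [786.2 621.2] size [169.3 118.6] long ang 48.5
tub c [736.6 717.1] size [67.8 77.3] long ang 160.5
tub c [721.4 665.7] size [45.4 39. ] long ang 30.2
tub c [519.9 403.7] size [362.3 253.9] long ang 83.2
```

```bash
cat >> h.py <<'E'
def go(x,y,z,ang):
    "tool shift (cm, after turning) and turn for tool y at world angle ang"
    o=observe();R=np.array(o['tcp_rot']);p=np.array(o['position'])
    a=np.degrees(np.arctan2(R[1,1],R[0,1]));tw=-((ang-a+180)%360-180)
    c,s_=np.cos(np.radians(ang)),np.sin(np.radians(ang))
    d=np.array([x,y,z])-p
    print('pos',p.round(4),'ang',round(a,2),'t',o['time_s'],'turn',round(tw,2),'tx ty tz cm',np.round([100*(-d[0]*s_+d[1]*c),100*(d[0]*c+d[1]*s_),-100*d[2]],2),'q7',round(o['qpos'][6],1))
E
python3 -m pendant '[[6,0,0,0,-6.3],[6,0,0,0,-6.3],[6,0,0,0,-6.3],[6,-1.66,-4.37,0,0],[6,-1.66,-4.37,0,0],[6,-1.66,-4.37,0,0],[6,-1.66,-4.37,0,0],[6,-1.66,-4.37,0,0],[6,-1.66,-4.37,0,0],[6,-1.66,-4.37,0,0],[6,-1.66,-4.37,0,0],[6,-1.66,-4.37,0,0],[6,-1.66,-4.37,0,0],[6,-1.66,-4.37,0,0],[6,-1.66,-4.37,0,0],[6,-1.66,-4.37,0,0],[6,-1.66,-4.37,0,0],[6,-1.66,-4.37,0,0],[6,-1.66,-4.37,0,0]]' 20
python3 -c "
from h import *
go(.5137,-.0851,.072,87)"
```

```text
time_s: 2.0
position: [0.4993, -0.0411, 0.2186]
tcp_rot: [[-0.999, 0.052, -0.0], [0.052, 0.999, 0.0], [0.0, 0.0, -1.0]]
wrist_force: [1.2, 0.1, -0.3]
gripper_width: 0.644
finger_force: 0.0
pos [ 0.4993 -0.0411  0.2186] ang 87.03 t 2.0 turn 0.03 tx ty tz cm [-1.67 -4.31 14.66] q7 85.0
```

```bash
python3 -m pendant '[[6,-1.67,-4.31,0,0],[6,0,0,3,0],[6,0,0,3,0],[6,0,0,0,0]]'
python3 - <<'E'
from h import *
s=pic('side','a.png'); im=s['img'][150:260,200:320,::-1]
cv2.imwrite('pics/a1.png',cv2.resize(im,(720,660))[:600])
go(.5137,-.0851,.072,87)
E
```

```text
time_s: 2.4
position: [0.5115, -0.0834, 0.1558]
tcp_rot: [[-0.999, 0.053, -0.006], [0.053, 0.999, 0.0], [0.006, 0.0, -1.0]]
wrist_force: [1.0, -0.1, 0.7]
gripper_width: 0.647
finger_force: 0.0
pos [ 0.5124 -0.0831  0.1575] ang 87.02 t 2.45 turn 0.02 tx ty tz cm [-0.14 -0.19  8.55] q7 89.8
```

View pics/a1.png

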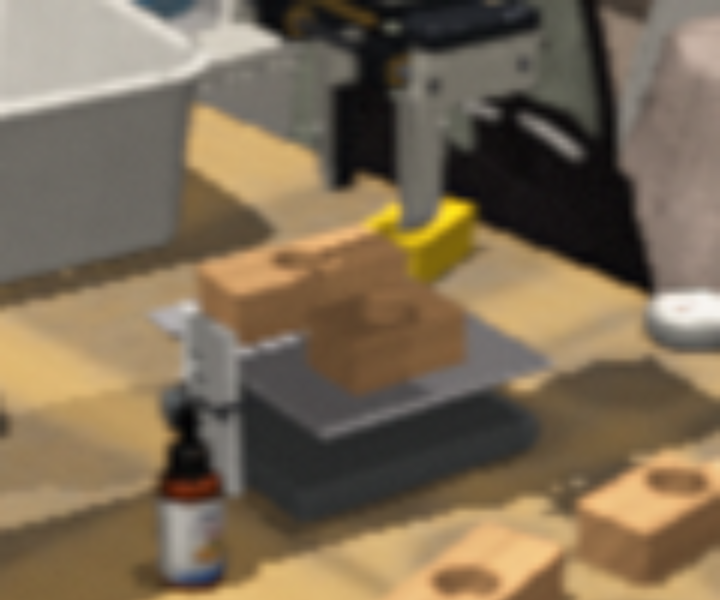

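The crop shows both fingers, at about (340,180) and (415,215), above and straddling the short block at (385,330). Whole_1 beside it is clear.

```bash
python3 -m pendant '[[6,-0.14,-0.19,2,0],[6,0,0,2,0],[6,0,0,2,0],[6,0,0,1.5,0],[6,0,0,1.0,0],[6,0,0,0,0],[6,0,0,0,0]]'; python3 -m pendant '[[4,0,0,0,0],[4,0,0,0,0],[4,0,0,0,0],[4,0,0,0,0]]' 20
```

```text
time_s: 3.15
position: [0.5154, -0.085, 0.0745]
tcp_rot: [[-0.999, 0.052, 0.001], [0.052, 0.999, -0.0], [-0.001, -0.0, -1.0]]
wrist_force: [0.2, -0.2, -0.1]
gripper_width: 0.646
finger_force: 0.0
time_s: 3.55
position: [0.5152, -0.0851, 0.074]
tcp_rot: [[-0.999, 0.052, 0.001], [0.052, 0.999, -0.0], [-0.001, 0.0, -1.0]]
wrist_force: [0.8, -1.1, 0.0]
gripper_width: 0.492
finger_force: 20.0
```

```bash
python3 -m pendant '[[4,0,0,-0.3,0],[4,0,0,-0.5,0],[4,0,0,-0.8,0],[4,0,0,-1.4,0],[4,0,0,-3,0],[4,0,0,-4,0],[4,0,0,-4,0],[4,0.22,4.5,0,0],[4,0.22,4.5,0,0],[4,0.22,4.5,0,0],[4,0.22,4.5,0,0],[4,0.22,4.5,0,0],[4,0.22,4.5,0,0],[4,0.22,4.5,0,0],[4,0.22,4.5,0,0],[4,0.22,4.5,0,0],[4,0.22,4.5,0,0],[4,0,0,0,0]]' 20; python3 -c "
from h import *
go(.517,.365,.03,87)"
```

```text
time_s: 5.35
position: [0.5141, 0.3729, 0.2139]
tcp_rot: [[-0.999, 0.044, -0.0], [0.044, 0.999, 0.004], [0.001, 0.004, -1.0]]
wrist_force: [-0.3, 0.4, -0.4]
gripper_width: 0.498
finger_force: 20.0
pos [0.5141 0.3729 0.2139] ang 87.48 t 5.35 turn 0.48 tx ty tz cm [-0.33 -0.78 18.39] q7 45.1
```

```bash
python3 -m pendant '[[4,0,-0.5,4,0],[4,0,0,4,0],[4,0,0,4,0],[4,0,0,3,0],[4,0,0,2,0],[4,0,0,1,0],[4,0,0,0,0],[4,0,0,0,0],[6,0,0,0,0],[6,0,0,0,0],[6,0,0,0,0],[6,0,0,-3,0],[6,0,0,-4,0],[6,0,0,-4,0],[6,0,0,-4,0],[6,0,0,-4,0],[6,0,0,0,0]]'; python3 -c "
from h import *
a=9.4; r=np.radians(a)
go(.5887-.008*np.cos(r),-.2343-.008*np.sin(r),.2,90+a)"
```

```text
time_s: 7.05
position: [0.5181, 0.362, 0.2298]
tcp_rot: [[-0.999, 0.052, 0.007], [0.052, 0.999, 0.006], [-0.007, 0.006, -1.0]]
wrist_force: [0.1, 0.2, -0.8]
gripper_width: 0.647
finger_force: 0.0
pos [0.5181 0.362  0.2298] ang 87.0 t 7.05 turn -12.4 tx ty tz cm [  3.58 -59.98   2.98] q7 45.6
```

```bash
python3 -m pendant '[[6,0,0,0,-6.2],[6,0,0,0,-6.2],[6,0.256,-4.284,0,0],[6,0.256,-4.284,0,0],[6,0.256,-4.284,0,0],[6,0.256,-4.284,0,0],[6,0.256,-4.284,0,0],[6,0.256,-4.284,0,0],[6,0.256,-4.284,0,0],[6,0.256,-4.284,0,0],[6,0.256,-4.284,0,0],[6,0.256,-4.284,0,0],[6,0.256,-4.284,0,0],[6,0.256,-4.284,0,0],[6,0.256,-4.284,0,0],[6,0.256,-4.284,0,0],[6,0,0,4,0],[6,0,0,4,0],[6,0,0,4,0],[6,0,0,0,0]]'; python3 - <<'E'
from h import *
a=9.4; r=np.radians(a)
go(.5887-.008*np.cos(r),-.2343-.008*np.sin(r),.009,90+a)
s=pic('top','b0.png'); cv2.imwrite('pics/b.png',cv2.resize(s['img'][130:270,40:440,::-1],(800,280)))
s=snapshot('side'); cv2.imwrite('pics/b1.png',cv2.resize(s['img'][180:300,220:380,::-1],(800,600)))
E
```

```text
time_s: 9.05
position: [0.5757, -0.236, 0.0989]
tcp_rot: [[-0.986, -0.164, -0.008], [-0.164, 0.986, 0.003], [0.007, 0.004, -1.0]]
wrist_force: [-0.4, -0.0, 0.1]
gripper_width: 0.643
finger_force: 0.0
pos [ 0.5757 -0.236   0.0989] ang 99.44 t 9.05 turn 0.04 tx ty tz cm [-0.51 -0.05  8.99] q7 114.2
```

View pics/b.png

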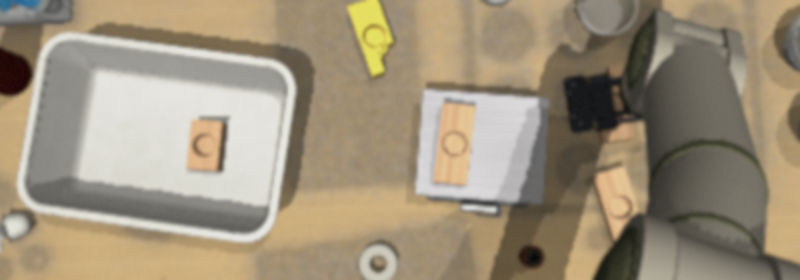

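View pics/b1.png

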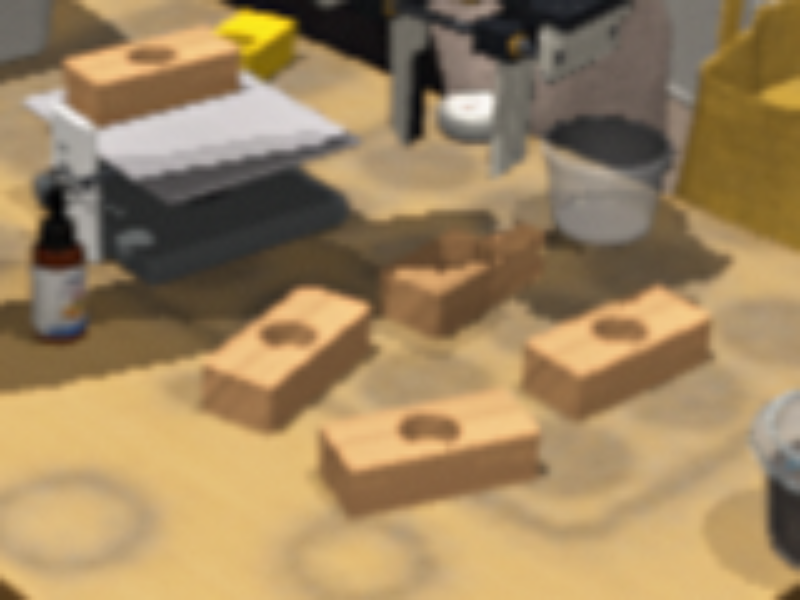

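The short block lies in the tub at crop (205,145) and only whole_1 is left on the pan. The fingers are over the chipped block at side-crop (460,270).

```bash
python3 -m pendant '[[6,-0.4,0,3,0],[6,0,0,3,0],[6,0,0,2,0],[6,0,0,0.9,0],[6,0,0,0,0],[6,0,0,0,0],[4,0,0,0,0],[4,0,0,0,0],[4,0,0,0,0],[4,0,0,0,0]]' 20; python3 -c "
from h import *
go(.525,.45,.2,87)"
```

```text
time_s: 10.15
position: [0.5833, -0.2366, 0.0157]
tcp_rot: [[-0.987, -0.164, 0.001], [-0.164, 0.987, -0.0], [-0.001, -0.001, -1.0]]
wrist_force: [-1.4, 0.9, 6.4]
gripper_width: 0.492
finger_force: 20.0
pos [ 0.5833 -0.2366  0.0157] ang 99.42 t 10.15 turn 12.42 tx ty tz cm [  9.41  68.26 -18.43] q7 113.5
```

```bash
python3 -m pendant '[[4,0,0,-1,0],[4,0,0,-2,0],[4,0,0,-3,0],[4,0,0,-3,0],[4,0,0,0,0]]'; python3 - <<'E'
from h import *
go(.525,.45,.2,87)
s=snapshot('side'); cv2.imwrite('pics/c1.png',cv2.resize(s['img'][180:300,220:380,::-1],(800,600)))
E
```

```text
time_s: 10.65
position: [0.5847, -0.2374, 0.109]
tcp_rot: [[-0.987, -0.163, 0.006], [-0.163, 0.987, -0.002], [-0.005, -0.003, -1.0]]
wrist_force: [0.0, -0.3, -1.3]
gripper_width: 0.496
finger_force: 20.0
pos [ 0.5847 -0.2374  0.109 ] ang 99.4 t 10.65 turn 12.4 tx ty tz cm [ 9.56 68.33 -9.1 ] q7 114.1
```

View pics/c1.png

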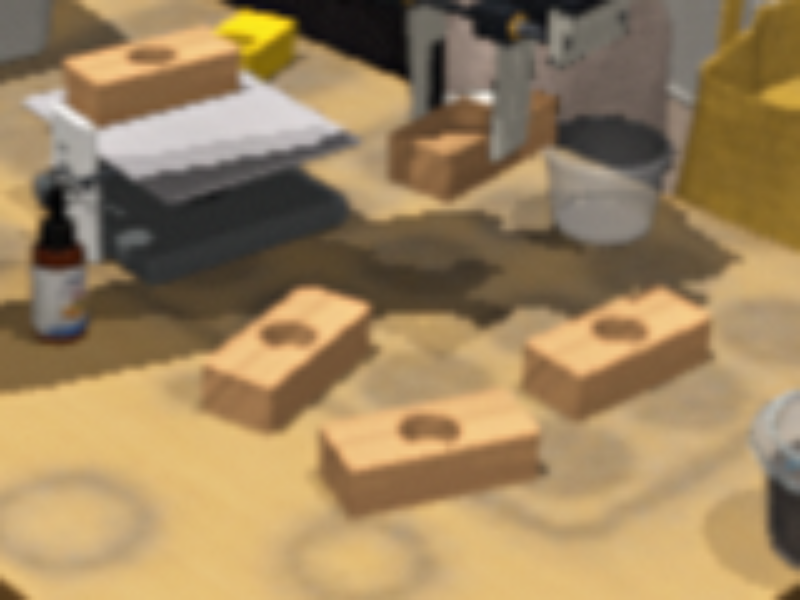

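The chipped block is gripped level at crop (470,150), its missing corner on the far side. The cup is where it was.

```bash
python3 -m pendant '[[4,0,0,-4,0],[4,0,0,-3,6.2],[4,0,0,-2,6.2],[4,0.6,4.27,0,0],[4,0.6,4.27,0,0],[4,0.6,4.27,0,0],[4,0.6,4.27,0,0],[4,0.6,4.27,0,0],[4,0.6,4.27,0,0],[4,0.6,4.27,0,0],[4,0.6,4.27,0,0],[4,0.6,4.27,0,0],[4,0.6,4.27,0,0],[4,0.6,4.27,0,0],[4,0.6,4.27,0,0],[4,0.6,4.27,0,0],[4,0.6,4.27,0,0],[4,0.6,4.27,0,0],[4,0.6,4.27,0,0]]'; python3 -m pendant '[[4,0,0,4,0],[4,0,0,4,0],[4,0,0,4,0],[4,0,0,2,0],[4,0,0,1.5,0],[4,0,0,1,0],[4,0,0,0,0],[4,0,0,0,0],[6,0,0,0,0],[6,0,0,0,0],[6,0,0,0,0],[6,0,0,-3,0],[6,0,0,-4,0],[6,0,0,-4,0],[6,0,0,-4,0],[6,0,0,-4,0],[6,0,0,0,0]]'; python3 -c "
from h import *
go(.5928,-.3592,.2,89.4)"
```

```text
time_s: 12.6
position: [0.5214, 0.452, 0.1933]
tcp_rot: [[-0.999, 0.052, -0.001], [0.052, 0.999, -0.002], [0.001, -0.002, -1.0]]
wrist_force: [1.1, -0.5, -1.3]
gripper_width: 0.489
finger_force: 20.0
time_s: 14.3
position: [0.5246, 0.4526, 0.2264]
tcp_rot: [[-0.999, 0.052, 0.007], [0.052, 0.999, 0.007], [-0.007, 0.007, -1.0]]
wrist_force: [-0.0, 0.8, 0.0]
gripper_width: 0.646
finger_force: 0.0
pos [0.5246 0.4526 0.2264] ang 87.0 t 14.3 turn -2.4 tx ty tz cm [ -7.67 -81.11   2.64] q7 42.4
```

```bash
python3 -m pendant '[[6,0,0,0,-2.4],[6,-0.425,-4.51,0,0],[6,-0.425,-4.51,0,0],[6,-0.425,-4.51,0,0],[6,-0.425,-4.51,0,0],[6,-0.425,-4.51,0,0],[6,-0.425,-4.51,0,0],[6,-0.425,-4.51,0,0],[6,-0.425,-4.51,0,0],[6,-0.425,-4.51,0,0],[6,-0.425,-4.51,0,0],[6,-0.425,-4.51,0,0],[6,-0.425,-4.51,0,0],[6,-0.425,-4.51,0,0],[6,-0.425,-4.51,0,0],[6,-0.425,-4.51,0,0],[6,-0.425,-4.51,0,0],[6,-0.425,-4.51,0,0],[6,-0.425,-4.51,0,0],[6,0,0,0,0]]'; python3 -m pendant '[[6,0,0,4,0],[6,0,0,4,0],[6,0,0,4,0],[6,0,0,0,0],[6,0,0,0,0]]'; python3 - <<'E'
from h import *
go(.5928,-.3592,.014,89.4)
s=snapshot('top'); P=cloud(s)
m=(P[...,2]>.055)&(P[...,2]<.09)&(abs(P[...,0]-.517)<.12)&(abs(P[...,1]+.045)<.12)
rgb=s['img'].astype(int); wood=(rgb[...,0]-rgb[...,2]>50)
k,_=cv2.findContours((m&~wood).astype(np.uint8),0,2);k=max(k,key=cv2.contourArea).reshape(-1,2)
W=ray(s,k,.0725)[:,:2]*1000; print('pan',cv2.minAreaRect(W.astype(np.float32)))
m=(abs(P[...,2]-.104)<.015)&wood&(abs(P[...,0]-.517)<.12)&(abs(P[...,1]+.045)<.12)
k,_=cv2.findContours(m.astype(np.uint8),0,2);k=max(k,key=cv2.contourArea).reshape(-1,2)
print('w1',cv2.minAreaRect((ray(s,k,.1045)[:,:2]*1000).astype(np.float32)))
cv2.imwrite('pics/d.png',cv2.resize(s['img'][110:290,40:500,::-1],(800,313)))
E
```

```text
time_s: 16.3
position: [0.5887, -0.3696, 0.2191]
tcp_rot: [[-1.0, 0.018, -0.001], [0.018, 1.0, -0.004], [0.001, -0.004, -1.0]]
wrist_force: [-0.0, 1.4, -0.2]
gripper_width: 0.644
finger_force: 0.0
time_s: 16.8
position: [0.5906, -0.3614, 0.0998]
tcp_rot: [[-1.0, 0.01, -0.001], [0.01, 1.0, 0.001], [0.001, 0.001, -1.0]]
wrist_force: [0.9, 0.0, 0.5]
gripper_width: 0.646
finger_force: 0.0
pos [ 0.5906 -0.3614  0.0998] ang 89.44 t 16.8 turn 0.04 tx ty tz cm [-0.21  0.22  8.58] q7 118.5
pan ((507.45263671875, -43.368316650390625), (179.84017944335938, 172.97509765625), 86.80711364746094)
w1 ((519.2706298828125, -3.920095443725586), (45.05110549926758, 109.4849624633789), 84.04730987548828)
```

View pics/d.png

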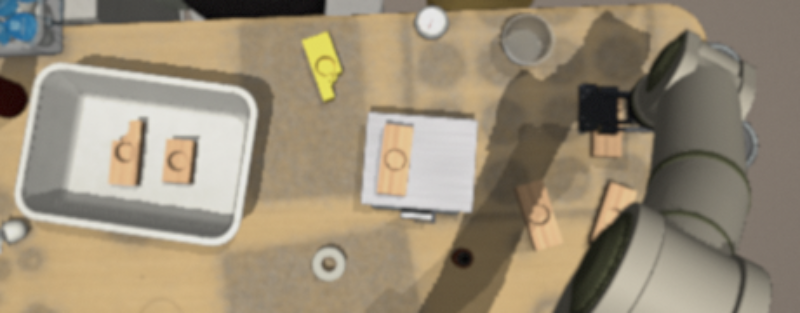

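Both bad blocks are in the tub at crop (126,155) and (180,160), with whole_1 alone on the pan. The gripper is over the whole block at (607,145).

```bash
python3 -m pendant '[[6,-0.2,0.2,3,0],[6,0,0,3,0],[6,0,0,2,0],[6,0,0,0.6,0],[6,0,0,0,0],[6,0,0,0,0],[6,0,0,0,0]]'; python3 -m pendant '[[4,0,0,0,0],[4,0,0,0,0],[4,0,0,0,0],[4,0,0,0,0]]' 20; python3 -c "
from h import *
go(.516,-.085,.2,87)"
```

```text
time_s: 17.55
position: [0.5937, -0.3604, 0.0156]
tcp_rot: [[-1.0, 0.01, 0.002], [0.01, 1.0, -0.001], [-0.002, -0.001, -1.0]]
wrist_force: [0.2, -0.4, -0.0]
gripper_width: 0.644
finger_force: 0.0
time_s: 17.95
position: [0.593, -0.36, 0.0143]
tcp_rot: [[-1.0, 0.01, 0.001], [0.01, 1.0, -0.001], [-0.001, -0.0, -1.0]]
wrist_force: [-0.9, -0.4, 5.6]
gripper_width: 0.492
finger_force: 20.0
pos [ 0.593  -0.36    0.0143] ang 89.41 t 17.95 turn 2.41 tx ty tz cm [  9.13  27.06 -18.57] q7 118.5
```

```bash
python3 -m pendant '[[4,0,0,-1,0],[4,0,0,-3,0],[4,0,0,-4,0],[4,0,0,-4,0],[4,0,0,-4,2.4],[4,0,0,-2.6,0],[4,1.3,3.87,0,0],[4,1.3,3.87,0,0],[4,1.3,3.87,0,0],[4,1.3,3.87,0,0],[4,1.3,3.87,0,0],[4,1.3,3.87,0,0],[4,1.3,3.87,0,0],[4,0,0,3,0],[4,0,0,3,0],[4,0,0,2,0],[4,0,0,0,0],[4,0,0,0,0],[4,0,0,0,0]]'; python3 -c "
from h import *
go(.516,-.085,.0738,87);print(observe()['wrist_force'])"
```

```text
time_s: 19.85
position: [0.5165, -0.0847, 0.1208]
tcp_rot: [[-0.999, 0.052, 0.002], [0.052, 0.999, -0.0], [-0.002, -0.0, -1.0]]
wrist_force: [-1.0, 0.2, -1.0]
gripper_width: 0.488
finger_force: 20.0
pos [ 0.5165 -0.0847  0.1208] ang 87.01 t 19.85 turn 0.01 tx ty tz cm [ 0.05 -0.03  4.7 ] q7 92.9
[-0.99404729  0.18270897 -0.95676071]
```

Aligned. I'll lower slowly into the pan until it carries most of the block's weight.

```bash
python3 -m pendant '[[4,0,0,1,0],[4,0,0,1,0],[4,0,0,0.6,0],[4,0,0,0.5,0],[4,0,0,0.4,0],[4,0,0,0.4,0],[4,0,0,0.3,0],[4,0,0,0.3,0],[4,0,0,0.2,0],[4,0,0,0,0],[4,0,0,0,0],[4,0,0,0,0]]'; python3 -c "
from h import *
go(.516,-.085,.0738,87);print(observe()['wrist_force'])"
```

```text
time_s: 21.05
position: [0.5159, -0.0845, 0.0728]
tcp_rot: [[-0.999, 0.052, 0.0], [0.052, 0.999, -0.0], [-0.0, -0.0, -1.0]]
wrist_force: [-1.9, 0.4, 0.9]
gripper_width: 0.492
finger_force: 20.0
pos [ 0.5159 -0.0845  0.0728] ang 87.03 t 21.05 turn 0.03 tx ty tz cm [-0.01 -0.05 -0.1 ] q7 93.1
[-1.92402757  0.35809797  0.88732366]
```

```bash
python3 -m pendant '[[5,0,0,0,0],[5,0,0,0,0],[6,0,0,0,0],[6,0,0,0,0],[6,0,0,0,0],[6,0,0,-1,0],[6,0,0,-2,0],[6,0,0,-4,0],[6,0,0,-4,0],[6,0,0,-4,0],[6,3,0,-4,0],[6,4.5,0,0,0],[6,4.5,0,0,0],[6,0,-4,0,0],[6,0,-4,0,0],[6,0,-4,0,0],[6,0,0,0,0],[6,0,0,0,0],[6,0,0,0,0],[6,0,0,0,0]]'; python3 - <<'E'
from h import *
s=snapshot('side'); a=cv2.resize(s['img'][180:280,210:330,::-1],(400,333))
t=snapshot('top'); b=cv2.resize(t['img'][110:290,40:500,::-1],(800,313)); 
cv2.imwrite('pics/e.png',np.vstack([b[:266],np.hstack([a,cv2.resize(s['img'][205:255,220:280,::-1],(400,333))])]))
P=cloud(t)
rgb=t['img'].astype(int); wood=(rgb[...,0]-rgb[...,2]>50)
m=(abs(P[...,2]-.0915)<.014)&wood&(abs(P[...,0]-.517)<.12)&(abs(P[...,1]+.045)<.12)
k,_=cv2.findContours(m.astype(np.uint8),0,2)
for c in k:
    if cv2.contourArea(c)>100: print(cv2.minAreaRect((ray(t,c.reshape(-1,2),.0915)[:,:2]*1000).astype(np.float32)))
n,l=cv2.connectedComponents(m.astype(np.uint8))
for i in range(1,n):
    if (l==i).sum()>100: print('z',np.median(P[l==i][:,2]))
pm=(abs(P[...,2]-.06)<.02)&~wood&(abs(P[...,0]-.517)<.07)&(abs(P[...,1]+.045)<.07)
print('panz',np.median(P[pm][:,2]))
E
```

```text
time_s: 23.05
position: [0.3899, -0.1969, 0.2627]
tcp_rot: [[-0.999, 0.05, -0.0], [0.05, 0.999, 0.0], [0.0, 0.0, -1.0]]
wrist_force: [-0.5, 0.4, -0.5]
gripper_width: 0.651
finger_force: 0.0
((516.2218017578125, -84.5411148071289), (44.981632232666016, 110.06536102294922), 86.72582244873047)
((519.3638916015625, -3.823434829711914), (44.7332649230957, 109.45610809326172), 84.58732604980469)
z 0.09172510481269
z 0.09200856103220459
panz 0.059953719734271355
```

View pics/e.png

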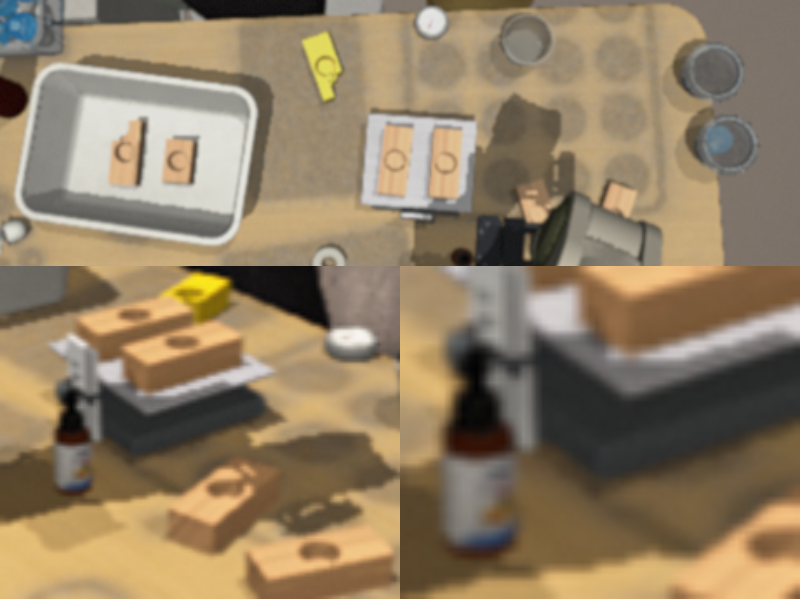

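Two whole blocks lie flat on the pan at (395,160) and (446,162). The pan top is at 60 mm, against 59.5 mm expected at the mark. Both bad blocks are in the tub, everything else is undisturbed, and the gripper is clear.

```bash
python3 -c "
from rig import job_done
print(job_done())"
```

```text
the job is handed in; nothing more can be done
None
```

The job is handed in at about 23 s of the 72 s: both bad blocks are in the tub, and the pan carries two whole blocks lying flat, its top measured at 60 mm against the 59.5 mm that puts the pointer at the mark (I judged it from that height, as the pointer was too blurred to read).

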